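# Fish the washing basket out of the soak tank

## Task

Fish the washing basket out of the narrow soak tank with the hook rod: feel for the top of the basket's lifting strap, pass the hook through the strap's hole, and lift the basket out level by it, keeping your fingers off the basket. Set it down gently, upright on the draining tray, then unhook the rod and hang it back in the slot of its stand. Do not force or bang anything, and leave the glassware and dishes around it where they are.

Things in the scene. Friction and masses are not known exactly. Their poses are not given: they have to be found in the camera images.
- tank: Narrow clear square soak tank, empty, fixed: 90 mm square outside, walls 4 mm, 82 mm square inside, mouth at z = 134 mm, on a grey foot 108 mm square. A ledge 9 mm wide runs round the inside, its top at z = 46 mm; the basket's lid hangs on it. Origin: centre, 6 mm below the top of the foot, 0 to 6 mm above the bench; x and y square to the walls, z up.
- basket: Closed steel wire basket, 0.44 to 0.75 kg, 58 mm square, 34 mm high, under a flat lid 74 mm square and 4 mm thick with an upright lifting strap. Origin: centre of the underside, z up; lid top at z = 38 mm. It hangs loose by the lid on the tank's ledge (origin 12 mm above the tank's, lid top 84 mm below the mouth), 4 mm clear of the walls. The rod may push on it with up to about 25 N.
- lid (a point): Centre of the basket's lid top; axes as the basket. Here the strap rises: flat steel 30 mm wide (along y), 3 mm thick (x), with a hole 18 mm wide and 12.5 mm high whose upper edge is 6 mm under the strap's top edge. The strap is clamped firmly in a 6 mm high bracket with its top edge anywhere from 28 to 58 mm above this point: its height is not reported, find it by touch. Hook it from +x or -x.
- hook_rod: The hook rod, 90 g, 133 mm long. Origin: underside of the hook, below the shank's axis; z up the shank, x the way the foot points. Shank of 5 mm round steel; the foot, of the same wire, runs 15 mm along +x (axis to axis) to a short upturned lip, 8.5 mm tall overall, its outer end at x = 17.5 mm. A grey collar 28 mm square lies at z = 75 to 83 mm, above it the handle.
- handle (a point): Centre of the hook rod's handle, a grey plastic grip 16 mm square and 50 mm long, upright, on the shank's axis 108 mm above the underside of the hook; axes as the rod. It can be gripped from above on either pair of sides. Hung in the stand it is 122 mm above the bench.
- slot (a point): Place of the shank in the fixed rod stand, on the top face of its arm, 89 mm above the bench; z up. The slot is 11 mm wide, runs along x from -22 mm (open end) to +36 mm (post). The rod's collar rests on the arm, foot to +x, handle centre 33 mm above this point; so turned, rod and foot go straight up out of the slot and straight down into it. Grey base 120 x 100 x 10 mm.
- tray: Shallow steel draining tray, fixed, 170 mm (x) by 150 mm (y), rim 16 mm high and 3 mm thick, flat floor 3 mm above the bench. Origin: centre of the underside.
- dishes: Bystander: stack of four agar dishes, 63 mm across, 56 mm high, loose. Origin: centre of the underside.
- flask: Bystander: conical glass flask, 80 mm across the foot, 122 mm high, loose. Origin: centre of the underside.
- washbottle: Bystander: white plastic bottle, 54 mm across, 130 mm high, loose. Origin: centre of the underside.
Not all that is in view belongs to the job. There is more than one size of the hook_rod; the job needs the smallest.

How it is judged:
By the outcome, as a careful person would: the job done as asked, in the order asked, and still so for the second after the job is handed in, with the robot touching nothing.
It also fails if it takes over 67 s, if anything falls off the work surface, if the arm or the gripper's body presses on something with over 40 N, if the wrist force passes 120 N, or if a joint passes its speed limit or range.

## Robot

A 6-joint arm with a two-finger parallel gripper is mounted at the origin on the work surface. World frame = base frame: x ahead of the robot, y to its left, z up, the work surface at z = 0. Lengths are in m, angles in degrees, forces in N, time in s.
With the tool pointing down it reaches from about 0.325 to 0.9 m from the base axis. Payload 6.1 kg.
Tool frame: the origin (TCP) lies between the finger pads; the fingertips stand bot.finger_overhang ahead of it and the grasp point (between the pads) is the TCP (bot.finger_overhang is the distance from the TCP to the fingertips, in m); z points along the fingers, y is the line along which they close (so a half turn about z gives the same grasp; the last joint's range is limited). The gripper opens to 85 mm and grips with 20 to 120 N. Pads are 22 mm wide; open, the fingers measure 114 mm over their backs; the gripper's body (76 mm by 85 mm) begins 54 mm behind the grasp point. The pads swing forward as they close: fully open they stand 13 mm farther back than shut.
Start: joints at [67.03, 12.628, 87.462, -0, 79.91, -7.225], TCP at [0.17, 0.602, 0.25] pointing down, gripper open.
Joint ranges: [-170.65, 170.65], [-52.31, 119.04], [5.05, 147.46], [-71.25, 251.25], [11.57, 151.72], [-153.62, 153.62]. Speed limits (degrees/s): [147.25, 147.25, 172.46, 180, 180, 180].

## Interface

Orientations are given as [roll, pitch, yaw] about the fixed x, y, z axes, in that order (R = Rz(yaw) Ry(pitch) Rx(roll)).
In Python, from plant import bot, cams gives the robot as it stands.
- The arm moves only by the tool jog_arm, never from a script. Its argument "plan" is one flat list of numbers, 7 for each row, row after row: the shift along the tool's x, y, z in mm, then the turn, a rotation vector about the tool's x, y, z in rad, then the gripper command: -1 is shut, 1 is fully open, values between are in proportion. In form: [tx, ty, tz, wx, wy, wz, fingers, tx, ty, tz, wx, wy, wz, fingers, ...]. A call has 1 to 20 rows; each row is the pose to reach, as a shift and turn from the pose commanded when the call began, along the tool's axes at that moment; what a row does not reach only later rows make up. A row lasts 1/12 s, in which the tool goes at most 41.7 mm and 7.16 degrees, less where a joint would pass 70% of its speed; a pose out of reach is approached as far as the arm can. A call with a gripper value outside its range is refused whole. The fingers move at their own pace and stop on an object; "force" is the grip in N (left out, the last holds). Time passes only in rows, so rows that repeat a pose let the fingers close. It gives the time, the measured TCP pose, the force, the opening and the grip force at its end, in the units of the state.
- bot.sense(): the state, without advancing time (a new reading comes with each control period).
- cams.read_camera(name): name is "side" or "top"; returns (picture, depth): 400x640x3 uint8, red, green, blue; 400x640 float32, m along the optical axis (not along the pixel's ray), 0 where there is no reading.
- cams.camera_params(name): a dict with "mtx" (3x3 intrinsics, pixels), "D" ([k1, k2, p1, p2, k3] as OpenCV has them; the pictures are not rectified), "R" (3x3) and "t" (3): a world point X has camera coordinates R X + t. Camera axes: x right, y down, z forward; pixel columns grow to the right and rows downward; lengths in m; the calibration is good to about 2 mm. A picture is of the moment at which its call begins. camera_params takes no time and is no camera call.
- bot.hand_in(): hands the job in; it is judged then, once.
Trained networks look in the newest picture that a camera, given by its name, has taken for a name from the list of things; names that differ only in an ending like _2 or _b are one class to them, and where a whole thing is asked for, a point or a joint stands for the part that bears it (a point fixed in the world has none). Each returns a list of dicts, best first, with "conf" (0 to 1); they miss things now and then, are a little off and sometimes report something else, mostly with a low value. They report only what shows in the picture. A call takes as long as a camera call. They do not tell look-alikes from the thing itself.
- cams.masks_of(camera, name): "pixels" (400x640 bool, what is visible of it) and "uv" ([column, row] in pixels, amid what is visible of it).
The state is a dict: "clock": time; "q": joint angles; "joint_vel": joint speeds; "tau": joint torques, N m; "eef_pos": TCP position; "eef_rot": TCP orientation; "wrist_force": force on the tool from outside, world axes, zero at the start; "moment": the same for the moment, N m; "width": opening from 0.0 (shut) to 1.0 (fully open); "grasp_force": force on a finger pad.
Only numpy, scipy, OpenCV 4.12 (cv2) and the standard library are available. Lean on these libraries where they do the work, as an engineer would, in place of code of your own. Each camera call takes 0.05 s, during which the arm holds its last target. There are 200 camera calls.

## Working session

There is one attempt and no reset: what is moved stays moved. The work goes in short steps, Python scripts to look and compute and a tool call to move; the robot and the scene stay as the last step left them, time stands still between calls to the robot, and variables do not carry over. Pictures are saved under pics/ and viewed, at most 11 in all, crops included, and the job is handed in when it is done.

Besides the shell and the picture viewer there is one more tool, called after ">>>" in YAML: its name, and indented under it one key for each argument. jog_arm: Moves the arm, as the interface text tells. Its arguments: {"type":"object","properties":{"plan":{"type":"array","items":{"type":"number"}},"force":{"type":"number"}},"required":["plan"]}

```bash
mkdir -p pics; ls; python3 - <<'E'
from plant import bot,cams
import cv2,numpy as np
print(bot.sense(), bot.finger_overhang)
for c in("side","top"):
    p,d=cams.read_camera(c); cv2.imwrite(f"pics/{c}0.png",p[:,:,::-1]); np.save(f"{c}0.npy",d)
    P=cams.camera_params(c); print(c,P, -np.array(P["R"]).T@P["t"])
    for n in["tank","basket","hook_rod","slot","tray","dishes","flask","washbottle","handle"]:
        try:
            for m in cams.masks_of(c,n)[:4]: print(c,n,round(m["conf"],2),np.round(m["uv"]),m["pixels"].sum())
        except Exception as e: print(n,e)
E
```

```text
pics
{'clock': 0.0, 'q': array([ 6.70291913e+01,  1.26753330e+01,  8.75253499e+01, -1.39840672e-03,
        7.99095316e+01, -7.22427564e+00]), 'joint_vel': array([-0.07633005, -0.00164655,  0.08358289,  0.01022532,  0.12650827,
       -0.02094287]), 'tau': array([-1.45832073e-03, -4.96891165e+01, -3.89397633e+01, -4.68987455e-04,
        1.10590560e-02,  2.12957707e-05]), 'eef_pos': array([0.16939648, 0.6010228 , 0.24920204]), 'eef_rot': array([-1.79890487e+02, -1.24944863e-02,  1.64253701e+02]), 'wrist_force': array([-1.2147519 , -0.53865231, -0.26706441]), 'moment': array([-0.02009914, -0.01267512,  0.00946496]), 'grasp_force': 0.0, 'width': 1.0010126075403762} 0.019
side {'mtx': array([[393.88032091,   0.        , 316.39651357],
       [  0.        , 393.88032091, 209.40432227],
       [  0.        ,   0.        ,   1.        ]]), 'D': array([-0.02584332,  0.        ,  0.        ,  0.        ,  0.        ]), 'R': array([[ 0.95103222, -0.30886334,  0.0118806 ],
       [-0.22777814, -0.72630609, -0.64853418],
       [ 0.20893739,  0.61407076, -0.76109281]]), 't': array([-0.55475392,
[... 774 characters left out ...]
 ]), 'R': array([[ 0.01194721, -0.99990269,  0.0072022 ],
       [-0.98254773, -0.01307635, -0.18555046],
       [ 0.18562659, -0.0048597 , -0.98260834]]), 't': array([-0.0197747 ,  0.60042648,  0.95650699])} [ 0.41263079 -0.00727306  1.05142358]
top tank 0.89 [309. 216.] 1342
top basket 0.56 [323. 218.] 815
top hook_rod 0.75 [408. 318.] 524
top hook_rod 0.65 [331. 312.] 409
top hook_rod 0.63 [442. 232.] 180
top slot 0.95 [428. 232.] 1709
top dishes 0.81 [324. 138.] 555
top dishes 0.17 [323. 222.] 897
top flask 0.59 [273. 153.] 742
top washbottle 0.9 [384. 139.] 542
top handle 0.62 [332. 311.] 467
top handle 0.58 [408. 319.] 450
top handle 0.49 [437. 232.] 178
top handle 0.41 [385. 140.] 545
```

View pics/side0.png

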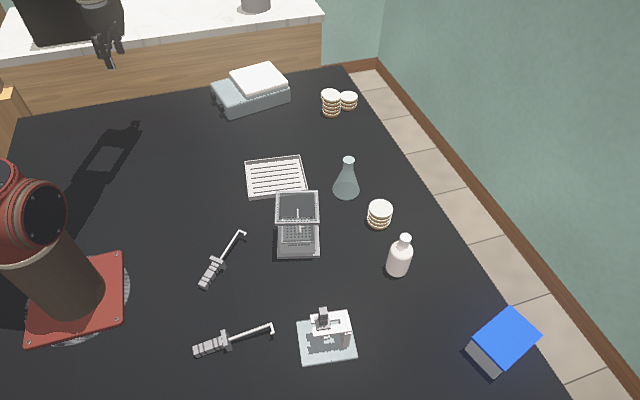

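View pics/top0.png

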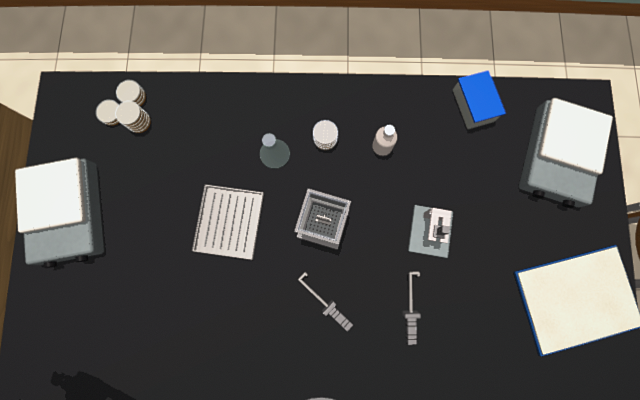

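Side view: three hook rods, at about (215,264) and (215,343) lying on the bench, and (323,320) hanging in the stand. The top view shows the same three at (331,312), (408,318) and (440,232). The hanging one looks like the small rod in the stand's slot. I'll measure them and confirm it in one enlarged crop.

```bash
cat > h.py <<'E'
from plant import bot,cams
import cv2,numpy as np
def cloud(c,d):
    P=cams.camera_params(c); v,u=np.mgrid[0:400,0:640]
    uv=np.stack([u,v],-1).reshape(-1,1,2).astype(float)
    n=cv2.undistortPoints(uv,P["mtx"],P["D"]).reshape(400,640,2)
    X=np.dstack([n,np.ones((400,640))])*d[...,None]
    W=(X-P["t"])@P["R"]; W[d==0]=np.nan
    return W
def proj(c,X):
    P=cams.camera_params(c); return cv2.projectPoints(np.atleast_2d(np.float64(X)),cv2.Rodrigues(P["R"])[0],P["t"],P["mtx"],P["D"])[0].reshape(-1,2)
def ray(c,uv,z):
    P=cams.camera_params(c); n=cv2.undistortPoints(np.float64([[uv]]),P["mtx"],P["D"])[0,0]
    o=-P["R"].T@P["t"]; r=P["R"].T@np.array([*n,1]); return o+r*(z-o[2])/r[2]
def rect(p): 
    (c,s,a)=cv2.minAreaRect((p[:,:2]*1000).astype(np.float32)); return np.round(c,1),np.round(s,1),round(a,1)
E
python3 - <<'E'
from h import *
for c in("top","side"):
    p,d=cams.read_camera(c); W=cloud(c,d)
    for n in["tank","hook_rod","slot","tray","dishes","flask","washbottle"]:
        for m in cams.masks_of(c,n)[:3]:
            if m["conf"]<.4: continue
            q=W[m["pixels"]]; q=q[~np.isnan(q[:,0])]
            print(c,n,np.round(m["uv"]),"zpct",np.round(np.percentile(q[:,2],[2,25,50,75,98])*1000), rect(q))
            if n in("tank","slot"):
                for lo,hi in ((0,.02),(.08,.096),(.12,.145),(.14,.155)):
                    s=q[(q[:,2]>lo)&(q[:,2]<hi)]
                    if len(s)>15: print("   ",lo,hi,len(s),rect(s))
            if n=="slot": 
                s=q[(q[:,2]>.08)&(q[:,2]<.096)]; print(s[:,:2].mean(0))
p,d=cams.read_camera("top")
a=cv2.resize(p[190:350,290:470],None,fx=4,fy=4,interpolation=cv2.INTER_CUBIC)[:600]
cv2.imwrite("pics/crop.png",a[:,:,::-1])
E
```

```text
top tank [323. 204.] zpct [  4.  51. 132. 137. 140.] (array([545.1,   3.3]), array([119.5, 131.3]), 73.9)
    0 0.02 220 (array([531.4,   6.9]), array([118.5, 102.7]), 74.7)
    0.08 0.096 59 (array([560.3,  13.8]), array([ 56.1, 112.3]), 27.5)
    0.12 0.145 776 (array([533.4,   1.3]), array([101. , 101.5]), 74.0)
    0.14 0.155 38 (array([ 5.324e+02, -3.000e-01]), array([91.1, 99.3]), 73.0)
top tank [324. 224.] zpct [ 50.  53.  54.  56. 112.] (array([530.4,   0.9]), array([72.9, 80.1]), 75.6)
top hook_rod [334. 314.] zpct [-1. 21. 24. 28. 37.] (array([335.6,  -3.9]), array([168.9,  38.1]), 45.8)
top hook_rod [442. 231.] zpct [ 11.  95. 105. 143. 148.] (array([ 510. , -288.1]), array([35. , 68.5]), 16.4)
top slot [429. 233.] zpct [ 5.  8. 10. 82. 90.] (array([ 516. , -272.3]), array([100.6, 121.9]), 80.5)
    0 0.02 1166 (array([ 516. , -272.3]), array([100.6, 121.9]), 80.5)
    0.08 0.096 424 (array([ 521.5, -272. ]), array([48.8, 76.5]), 81.0)
[ 0.5284232  -0.27113529]
top tray [229. 222.] zpct [-2.  1.  2.  4. 16.] (array([534.3, 242.6]), array([156.2, 173.9]), 82.7)
top dishes [
[... 1051 characters left out ...]
    0 0.02 1704 (array([ 516.9, -271.7]), array([ 99.1, 121.1]), 80.7)
    0.08 0.096 566 (array([ 522.5, -273.2]), array([49.3, 76.9]), 80.0)
[ 0.52922569 -0.27823654]
side tray [271. 173.] zpct [-1.  1.  2.  4. 15.] (array([530.8, 196.5]), array([275.4, 175.2]), 83.8)
side dishes [380. 215.] zpct [ 1. 27. 53. 55. 57.] (array([761.9,  11.4]), array([91.4, 61.3]), 68.9)
side flask [348. 187.] zpct [  0.  23.  46.  78. 122.] (array([737.6, 163.9]), array([166.5,  77.2]), 55.5)
side flask [330. 340.] zpct [ 5.  8. 10. 79. 89.] (array([ 518. , -263.1]), array([116.5, 120.7]), 81.5)
side washbottle [398. 255.] zpct [  7.  44.  79.  96. 130.] (array([ 760. , -113.4]), array([142.3,  52.4]), 61.6)
```

View pics/crop.png

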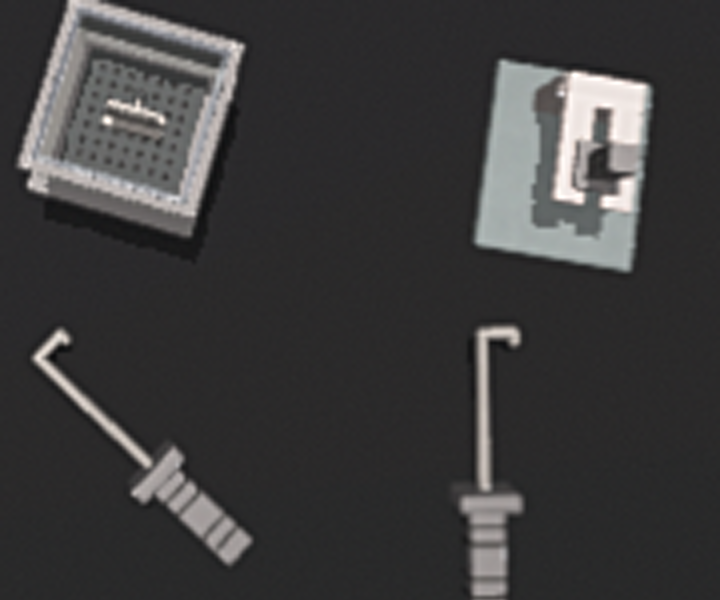

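The crop shows the rod in the stand, with its handle at crop (610,165) and the slot opening toward the robot. The rods lying at crop (195,500) and (487,540) measure about 169 mm or more. The hanging rod's top is at 147 mm, which matches 122 + 25 mm for the 133 mm rod, so that is the one to use. Next I'll refine the handle and strap positions.

```bash
python3 - <<'E'
from h import *
for c in("top","side"):
    d=np.mean([np.load(f"{c}0.npy")]+[cams.read_camera(c)[1] for _ in range(3)],0); W=cloud(c,d); f=W.reshape(-1,3)
    def near(x,y,r,lo,hi): return f[(np.hypot(f[:,0]-x,f[:,1]-y)<r)&(f[:,2]>lo)&(f[:,2]<hi)]
    h=near(.51,-.27,.04,.138,.152); print(c,"handle top",len(h),h.mean(0).round(4),rect(h))
    m=near(.533,.001,.075,.128,.145); print("mouth",len(m),m.mean(0).round(4),rect(m),np.median(m[:,2]))
    s=near(.533,.001,.025,.062,.118); print("strap",len(s),s.mean(0).round(4),rect(s),np.percentile(s[:,2],[5,50,75,90,98]).round(3))
    l=near(.533,.001,.03,.04,.062); print("lid",len(l),l.mean(0).round(4),rect(l),np.median(l[:,2]))
    a=near(.521,-.272,.06,.084,.094); print("arm",len(a),rect(a))
    t=near(.534,.242,.13,.010,.02); print("trayrim",rect(t))
    p=cams.read_camera(c)[0]
    # predicted overlay
    Y=np.radians(-16); 
u,v=proj("top",[.533,.001,.09])[0].astype(int); p=cams.read_camera("top")[0]
a=cv2.resize(p[v-28:v+28,u-37:u+38],None,fx=8,fy=8,interpolation=cv2.INTER_CUBIC)
u2,v2=proj("side",[.533,.001,.09])[0].astype(int); q=cams.read_camera("side")[0]
b=cv2.resize(q[v2-45:v2+40,u2-30:u2+30],None,fx=7,fy=7,interpolation=cv2.INTER_CUBIC)
print((u-37,v-28),(u2-30,v2-45)); 
a=cv2.resize(a,(402,300)); b=cv2.resize(b,(396,560)); o=np.zeros((560,800,3),np.uint8); o[:300,:402]=a; o[:,404:]=b
cv2.imwrite("pics/strap.png",o[:,:,::-1])
E
```

```text
top handle top 60 [ 0.5051 -0.2701  0.1453] (array([ 505.1, -270.2]), array([15.5, 15.7]), 87.5)
mouth 735 [0.533  0.0017 0.1368] (array([533.3,   1.3]), array([100.9, 101.1]), 74.1) 0.13682716937533182
strap 54 [ 0.5341 -0.      0.0932] (array([535. ,  -1.6]), array([24.8, 22.6]), 41.3) [0.064 0.093 0.11  0.111 0.112]
lid 419 [0.5323 0.0012 0.0549] (array([532.4,   1.5]), array([58.3, 58.2]), 45.3) 0.054337615427624573
arm 408 (array([ 521.4, -273.3]), array([45.8, 76.5]), 81.1)
trayrim (array([532.5, 239.9]), array([149.6, 170.6]), 82.9)
side handle top 79 [ 0.5062 -0.2712  0.1447] (array([ 506.7, -270.5]), array([16.4, 15. ]), 71.8)
mouth 683 [ 0.5324 -0.0039  0.1354] (array([534.1,   1.8]), array([102.3, 101.1]), 74.1) 0.13598982231672316
strap 17 [ 0.5335 -0.0033  0.1107] (array([534.6,  -0.7]), array([27.5,  2.5]), 73.7) [0.109 0.111 0.111 0.112 0.112]
lid 3 [0.5356 0.0304 0.0534] (array([535.6,  30.5]), array([0.4, 5.2]), 88.0) 0.05306452311936586
arm 561 (array([ 522.6, -272.4]), array([46. , 76.2]), 80.9)
trayrim (array([533.4, 240.7]), array([152.9, 170.3]), 83.1)
(np.int64(285), np.int64(190)) (np.int64(266), np.int64(173))
```

View pics/strap.png

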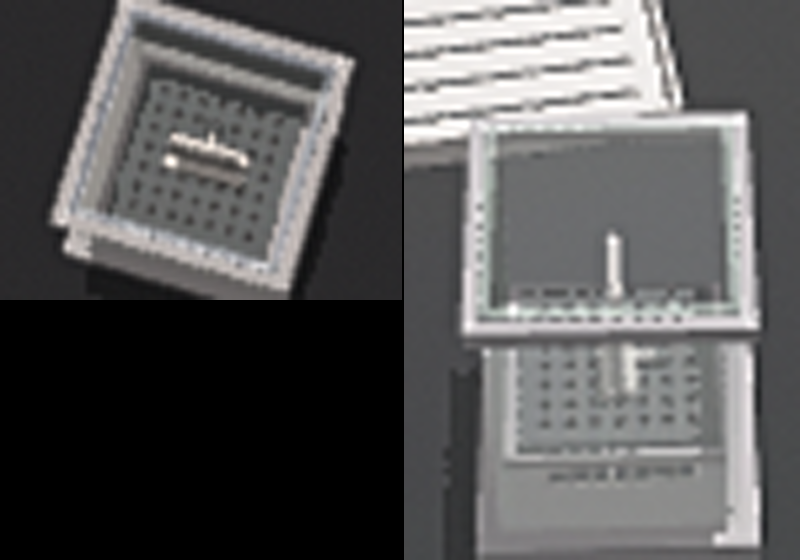

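Strap top is at about (534,-0.5,111) with basket yaw -16°. The handle is at (505.6,-270.5) with rod yaw -9.2°. I'll move above the handle.

>>> jog_arm:
  plan: [-10, -13, 1, 0, 0, 0, 0.2, -30, -40, 3, 0, 0, 0, 0.2, -560, -749, 50, 0, 0, -0.11, 0.2, -560, -749, 50, 0, 0, -0.11, 0.2, -560, -749, 50, 0, 0, -0.11, 0.2, -560, -749, 50, 0, 0, -0.11, 0.2, -560, -749, 50, 0, 0, -0.11, 0.2, -560, -749, 50, 0, 0, -0.11, 0.2, -560, -749, 50, 0, 0, -0.11, 0.2, -560, -749, 50, 0, 0, -0.11, 0.2, -560, -749, 50, 0, 0, -0.11, 0.2, -560, -749, 50, 0, 0, -0.11, 0.2, -560, -749, 50, 0, 0, -0.11, 0.2, -560, -749, 50, 0, 0, -0.11, 0.2, -560, -749, 50, 0, 0, -0.11, 0.2, -560, -749, 50, 0, 0, -0.11, 0.2, -560, -749, 50, 0, 0, -0.11, 0.2, -560, -749, 50, 0, 0, -0.11, 0.2, -560, -749, 50, 0, 0, -0.11, 0.2, -560, -749, 50, 0, 0, -0.11, 0.2]

```text
clock: 4.02
eef_pos: [0.4568, -0.1465, 0.2077]
eef_rot: [-180.0, 0.1, 170.5]
wrist_force: [0.3, 0.8, -0.3]
width: 0.598
grasp_force: 0.0
```

>>> jog_arm:
  plan: [0, 0, 0, 0, 0, 0, 0.2, 0, 0, 0, 0, 0, 0, 0.2, 0, 0, 0, 0, 0, 0, 0.2]

```text
clock: 4.27
eef_pos: [0.4561, -0.1439, 0.2072]
eef_rot: [180.0, -0.1, 170.5]
wrist_force: [-0.2, 1.5, -0.6]
width: 0.6
grasp_force: 0.0
```

>>> jog_arm:
  plan: [-10, -17, 2, 0, 0, 0, 0.2, -27, -45, 4, 0, 0, 0, 0.2, -47, -79, 6, 0, 0, 0, 0.2, -63, -106, 7, 0, 0, 0, 0.2, -69.7, -116.7, 10, 0, 0, 0, 0.2, -69.7, -116.7, 25, 0, 0, 0, 0.2, -69.7, -116.7, 45, 0, 0, 0, 0.2, -69.7, -116.7, 65, 0, 0, 0, 0.2, -69.7, -116.7, 79, 0, 0, 0, 0.2, -69.7, -116.7, 85, 0, 0, 0, 0.2, -69.7, -116.7, 85, 0, 0, 0, 0.2, -69.7, -116.7, 85, 0, 0, 0, 0.2]

```text
clock: 5.27
eef_pos: [0.5064, -0.2698, 0.1233]
eef_rot: [-180.0, 0.0, 170.6]
wrist_force: [-0.1, 0.1, 0.4]
width: 0.599
grasp_force: 0.0
```

>>> jog_arm:
  plan: [0, 0, 0, 0, 0, 0, -0.3, 0, 0, 0, 0, 0, 0, -0.6, 0, 0, 0, 0, 0, 0, -1, 0, 0, 0, 0, 0, 0, -1, 0, 0, 0, 0, 0, 0, -1, 0, 0, 0, 0, 0, 0, -1, 0, 0, 0, 0, 0, 0, -1, 0, 0, 0, 0, 0, 0, -1, 0, 0, 0, 0, 0, 0, -1]
  force: 70

```text
clock: 6.02
eef_pos: [0.5069, -0.2712, 0.124]
eef_rot: [-180.0, 0.1, 170.5]
wrist_force: [-0.9, 1.1, 5.9]
width: 0.177
grasp_force: 68.6
```

```bash
python3 - <<'E'
from h import *
s=bot.sense(); print({k:np.round(s[k],4) for k in s})
for c in("top","side"):
    W=cloud(c,cams.read_camera(c)[1])
    for n in("hook_rod",):
        for m in cams.masks_of(c,n): 
            q=W[m["pixels"]]; print(c,n,m["conf"],m["uv"],np.nanmax(q[:,2]),np.nanmean(q,0))
E
```

```text
{'clock': np.float64(6.0167), 'q': array([-3.601420e+01,  1.282130e+01,  1.015256e+02,  2.140000e-02,
        6.552190e+01, -1.165720e+02]), 'joint_vel': array([ 0.0023,  0.0653, -0.0347, -0.0284, -0.0176,  0.0159]), 'tau': array([-5.71700e-01, -4.26657e+01, -3.26860e+01, -2.65600e-01,
       -2.97400e-01,  1.48000e-02]), 'eef_pos': array([ 0.5069, -0.2712,  0.124 ]), 'eef_rot': array([-1.799588e+02,  1.259000e-01,  1.705490e+02]), 'wrist_force': array([-0.8852,  1.0636,  5.9244]), 'moment': array([0.2217, 0.071 , 0.0181]), 'grasp_force': np.float64(68.6077), 'width': np.float64(0.177)}
top hook_rod 0.68 [330.5, 308.8] 0.03886679487123305 [ 0.32487035 -0.01861397  0.02407915]
top hook_rod 0.41 [409.2, 275.9] 0.03573334451454341 [ 0.38853111 -0.2139463   0.02835587]
side hook_rod 0.93 [218.3, 340.8] 0.03882061778567508 [ 0.30452233 -0.21777286  0.02396328]
side hook_rod 0.81 [216.3, 269.2] 0.038379831597024974 [ 0.32120562 -0.02660071  0.02271752]
```

>>> jog_arm:
  plan: [0, 0, -2, 0, 0, 0, -1, 0, 0, -6, 0, 0, 0, -1, 0, 0, -12, 0, 0, 0, -1, 0, 0, -20, 0, 0, 0, -1, 0, 0, -30, 0, 0, 0, -1, 0, 0, -42, 0, 0, 0, -1, 0, 0, -56, 0, 0, 0, -1, 0, 0, -70, 0, 0, 0, -1, 0, 0, -85, 0, 0, 0, -1, 0, 0, -100, 0, 0, 0, -1, 0, 0, -115, 0, 0, 0, -1, 0, 0, -128, 0, 0, 0, -1, 0, 0, -139, 0, 0, 0, -1, 0, 0, -147, 0, 0, 0, -1, 0, 0, -150, 0, 0, 0, -1, 0, 0, -150, 0, 0, 0, -1, 0, 0, -150, 0, 0, 0, -1]

```text
clock: 7.63
eef_pos: [0.5058, -0.2705, 0.272]
eef_rot: [180.0, -0.0, 170.6]
wrist_force: [-0.8, -1.5, -1.7]
width: 0.179
grasp_force: 68.1
```

```bash
python3 - <<'E'
from h import *
W=cloud("side",cams.read_camera("side")[1]); p=cams.read_camera("side")[0]
u,v=proj("side",bot.sense()["eef_pos"]-[0,0,.06])[0].astype(int); print(u,v,bot.sense()["wrist_force"])
f=W.reshape(-1,3); e=bot.sense()["eef_pos"]
q=f[(np.hypot(f[:,0]-e[0],f[:,1]-e[1])<.03)&(f[:,2]>.11)&(f[:,2]<.24)]
for lo in np.arange(.145,.24,.01):
    s=q[(q[:,2]>lo)&(q[:,2]<lo+.01)]; print(round(lo,3),len(s),(s.mean(0)-e).round(4) if len(s) else "",(np.ptp(s,0)).round(3) if len(s) else "")
print(np.sort(q[:,2])[:5])
cv2.imwrite("pics/rod.png",cv2.resize(p[v-60:v+60,u-60:u+60],None,fx=5,fy=5,interpolation=cv2.INTER_CUBIC)[:,:,::-1])
E
```

```text
323 293 [-0.03077667  0.39659283 -0.61363529]
0.145 0  
0.155 15 [ 0.0061 -0.0027 -0.1073] [0.017 0.005 0.002]
0.165 20 [ 0.0076 -0.0032 -0.1034] [0.019 0.005 0.009]
0.175 8 [-0.0008 -0.0022 -0.0914] [0.004 0.002 0.008]
0.185 8 [-0.0007 -0.0025 -0.0808] [0.004 0.002 0.009]
0.195 7 [-0.0013 -0.0022 -0.0714] [0.003 0.002 0.008]
0.205 8 [-0.0012 -0.0026 -0.0619] [0.003 0.002 0.008]
0.215 0  
0.225 0  
0.235 20 [-0.0038 -0.0125 -0.0331] [0.026 0.025 0.003]
[0.16295798 0.16305141 0.1632892  0.16331157 0.16363399]
```

View pics/rod.png

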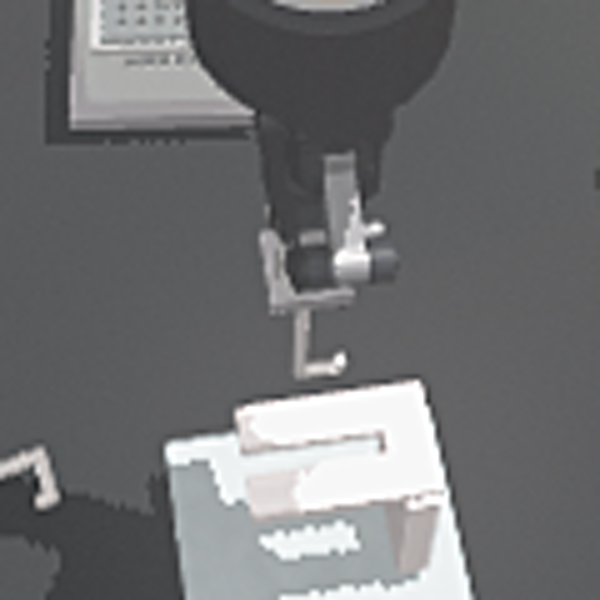

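The rod hangs upright in the grip: the shank is at the TCP within 1 mm, the hook underside is 109 mm below it, and the foot points +x (crop (320,365)). I'll move it over the strap.

>>> jog_arm:
  plan: [0.4, 5, 0, 0, 0, 0, -1, 1.5, 18, 0, 0, 0, 0.005, -1, 3.3, 40, 0, 0, 0, 0.015, -1, 6, 72, 0, 0, 0, 0.03, -1, 8.7, 105, 0, 0, 0, 0.045, -1, 11.5, 139, 0, 0, 0, 0.06, -1, 14.3, 173, 0, 0, 0, 0.075, -1, 17, 206, 0, 0, 0, 0.09, -1, 19.3, 233, 0, 0, 0, 0.1, -1, 21, 254, 0, 0, 0, 0.11, -1, 22, 267, 0, 0, 0, 0.115, -1, 22.5, 272, 0, 0, 0, 0.115, -1, 22.5, 272, 3, 0, 0, 0.115, -1, 22.5, 272, 12, 0, 0, 0.115, -1, 22.5, 272, 24, 0, 0, 0.115, -1, 22.5, 272, 35, 0, 0, 0.115, -1, 22.5, 272, 41, 0, 0, 0.115, -1, 22.5, 272, 44, 0, 0, 0.115, -1, 22.5, 272, 44, 0, 0, 0.115, -1, 22.5, 272, 44, 0, 0, 0.115, -1]

```text
clock: 9.4
eef_pos: [0.5285, 0.001, 0.2284]
eef_rot: [-180.0, -0.0, 163.9]
wrist_force: [0.1, 0.2, -0.1]
width: 0.178
grasp_force: 68.2
```

```bash
python3 - <<'E'
from h import *
e=bot.sense()["eef_pos"]; print(e,bot.sense()["wrist_force"])
p,d=cams.read_camera("side"); W=cloud("side",d); f=W.reshape(-1,3)
for lo in np.arange(.108,.165,.005):
    s=f[(np.hypot(f[:,0]-e[0]-.007,f[:,1]-e[1])<.03)&(f[:,2]>lo)&(f[:,2]<lo+.005)]
    if len(s): print(round(lo,3),len(s),s.mean(0).round(4),s.min(0).round(4),s.max(0).round(4))
u,v=proj("side",e-[0,0,.11])[0].astype(int)
cv2.imwrite("pics/over.png",cv2.resize(p[v-40:v+40,u-40:u+40],None,fx=7,fy=7,interpolation=cv2.INTER_CUBIC)[:,:,::-1])
E
```

```text
[0.52846154 0.00097476 0.22836198] [ 0.07172471  0.15183392 -0.11667384]
0.108 10 [ 0.5338 -0.0035  0.1098] [ 0.5298 -0.0135  0.1085] [0.5379 0.0152 0.1122]
0.113 3 [ 0.5334 -0.0038  0.1133] [ 0.5301 -0.0125  0.1131] [0.536  0.0082 0.1134]
0.118 14 [ 0.5348 -0.0029  0.1211] [ 0.5261 -0.0057  0.1191] [ 0.5419 -0.0009  0.1228]
0.123 6 [ 0.5325 -0.0023  0.1257] [ 0.5258 -0.0067  0.124 ] [0.5427 0.001  0.128 ]
0.128 1 [0.527  0.0006 0.1287] [0.527  0.0006 0.1287] [0.527  0.0006 0.1287]
0.133 3 [ 0.528  -0.0022  0.1362] [ 0.5265 -0.0041  0.1349] [ 0.5292 -0.0008  0.1371]
0.138 3 [ 0.5276 -0.0011  0.1398] [ 0.5266 -0.0016  0.1384] [ 5.292e-01 -4.000e-04  1.406e-01]
0.143 2 [ 0.5281 -0.0014  0.1448] [ 0.5267 -0.0021  0.1436] [ 0.5294 -0.0008  0.146 ]
0.148 4 [ 0.528  -0.0024  0.151 ] [ 0.5265 -0.0037  0.1499] [ 5.298e-01 -3.000e-04  1.529e-01]
0.153 5 [ 0.5275 -0.0008  0.156 ] [ 0.5253 -0.0017  0.1542] [5.298e-01 3.000e-04 1.579e-01]
0.158 4 [ 0.5275 -0.001   0.1609] [ 0.5253 -0.0013  0.1586] [ 0.5298 -0.0007  0.1624]
0.163 4 [0.5285 0.     0.1645] [ 0.5256 -0.0013  0.164 ] [0.5309 0.0022 0.1649]
```

View pics/over.png

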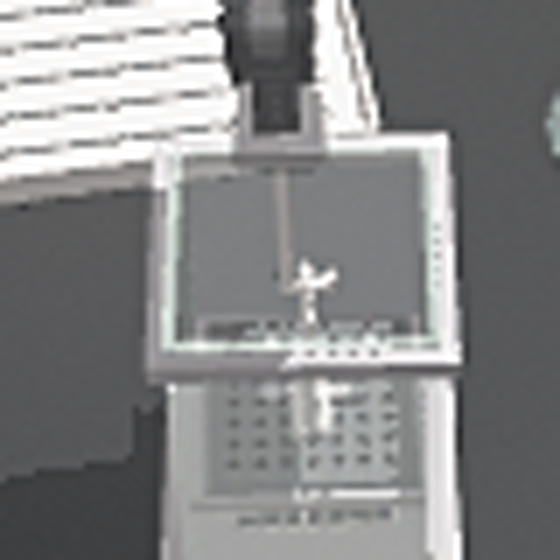

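The foot crosses just above the strap (crop (310,280)). Now I'll feel downward.

>>> jog_arm:
  plan: [0, 0, 1.5, 0, 0, 0, -1, 0, 0, 3, 0, 0, 0, -1, 0, 0, 4.5, 0, 0, 0, -1, 0, 0, 5.5, 0, 0, 0, -1, 0, 0, 6, 0, 0, 0, -1, 0, 0, 6, 0, 0, 0, -1]

```text
clock: 9.95
eef_pos: [0.5284, 0.0014, 0.2224]
eef_rot: [-180.0, -0.0, 164.0]
wrist_force: [0.5, -0.1, -0.4]
width: 0.177
grasp_force: 68.2
```

>>> jog_arm:
  plan: [0, 0, 0.5, 0, 0, 0, -1, 0, 0, 1, 0, 0, 0, -1, 0, 0, 1, 0, 0, 0, -1]

```text
clock: 10.2
eef_pos: [0.5286, 0.0013, 0.2219]
eef_rot: [180.0, 0.0, 164.0]
wrist_force: [-0.9, 0.1, 2.8]
width: 0.181
grasp_force: 68.3
```

>>> jog_arm:
  plan: [0, 0, 0.5, 0, 0, 0, -1, 0, 0, 1, 0, 0, 0, -1, 0, 0, 1, 0, 0, 0, -1]

```text
clock: 10.45
eef_pos: [0.5288, 0.0013, 0.2216]
eef_rot: [180.0, 0.1, 164.0]
wrist_force: [-2.9, 0.2, 6.4]
width: 0.175
grasp_force: 69.0
```

Contact is at TCP z ≈ 221.8, so the strap top is at about 112.5. I'll retreat to clear the strap, lower to hole height, and then slide in.

>>> jog_arm:
  plan: [0, 0, -2, 0, 0, 0, -1, 0, 0, -6, 0, 0, 0, -1, 0, 0, -8, 0, 0, 0, -1, 2, 0, -8, 0, 0, 0, -1, 6, 0, -8, 0, 0, 0, -1, 11, 0, -8, 0, 0, 0, -1, 15, 0, -8, 0, 0, 0, -1, 16, 0, -8, 0, 0, 0, -1, 16, 0, -7, 0, 0, 0, -1, 16, 0, -4, 0, 0, 0, -1, 16, 0, 0, 0, 0, 0, -1, 16, 0, 4, 0, 0, 0, -1, 16, 0, 8, 0, 0, 0, -1, 16, 0, 12, 0, 0, 0, -1, 16, 0, 14.5, 0, 0, 0, -1, 16, 0, 15, 0, 0, 0, -1, 16, 0, 15, 0, 0, 0, -1]

```text
clock: 11.87
eef_pos: [0.5129, 0.0057, 0.2052]
eef_rot: [-180.0, -0.0, 164.0]
wrist_force: [0.1, -0.6, -1.2]
width: 0.182
grasp_force: 68.3
```

```bash
python3 - <<'E'
from h import *
e=bot.sense()["eef_pos"]; print(e,bot.sense()["wrist_force"])
p,d=cams.read_camera("side")
u,v=proj("side",e-[-.01,0,.11])[0].astype(int); print(u,v)
cv2.imwrite("pics/in.png",cv2.resize(p[v-30:v+30,u-30:u+30],None,fx=9,fy=9,interpolation=cv2.INTER_CUBIC)[:,:,::-1])
E
```

```text
[0.51294977 0.00571928 0.20517217] [ 0.12740644 -0.5610695  -1.23461114]
292 216
```

View pics/in.png

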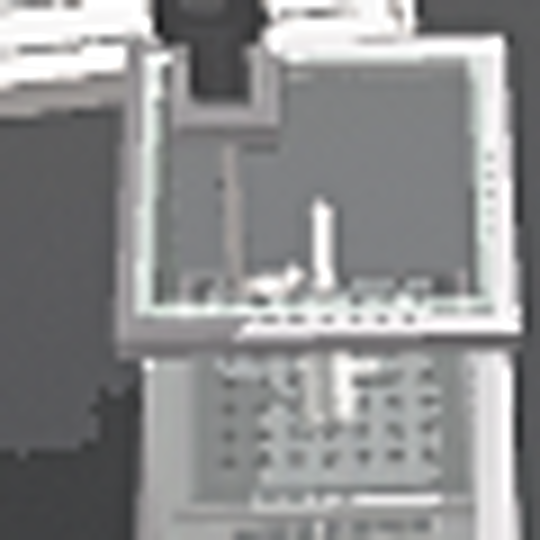

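The hook stands free on the -x side of the strap (crop lip at (295,275), strap at (320,245)). Sliding in.

>>> jog_arm:
  plan: [-1, 0, 0, 0, 0, 0, -1, -2.5, 0, 0, 0, 0, 0, -1, -4, 0, 0, 0, 0, 0, -1, -5.5, 0, 0, 0, 0, 0, -1, -7, 0, 0, 0, 0, 0, -1, -8, 0, 0, 0, 0, 0, -1, -8, 0, 0, 0, 0, 0, -1]

```text
clock: 12.5
eef_pos: [0.521, 0.0035, 0.2056]
eef_rot: [180.0, 0.0, 164.0]
wrist_force: [-0.2, -0.4, -1.2]
width: 0.176
grasp_force: 68.3
```

>>> jog_arm:
  plan: [-1.5, 0, 0, 0, 0, 0, -1, -3, 0, 0, 0, 0, 0, -1, -4.5, 0, 0, 0, 0, 0, -1, -6, 0, 0, 0, 0, 0, -1, -7, 0, 0, 0, 0, 0, -1, -7.5, 0, 0, 0, 0, 0, -1, -7.5, 0, 0, 0, 0, 0, -1]

```text
clock: 13.08
eef_pos: [0.5281, 0.0014, 0.2055]
eef_rot: [-180.0, -0.0, 164.0]
wrist_force: [0.5, -0.4, -0.6]
width: 0.177
grasp_force: 68.3
```

>>> jog_arm:
  plan: [0, 0, -1, 0, 0, 0, -1, 0, 0, -2, 0, 0, 0, -1, 0, 0, -3, 0, 0, 0, -1, 0, 0, -4, 0, 0, 0, -1, 0, 0, -5, 0, 0, 0, -1, 0, 0, -6, 0, 0, 0, -1, 0, 0, -6, 0, 0, 0, -1]

```text
clock: 13.67
eef_pos: [0.528, 0.0015, 0.2115]
eef_rot: [180.0, -0.0, 164.0]
wrist_force: [0.4, 0.1, -1.4]
width: 0.178
grasp_force: 68.2
```

>>> jog_arm:
  plan: [0, 0, -1, 0, 0, 0, -1, 0, 0, -2, 0, 0, 0, -1, 0, 0, -3, 0, 0, 0, -1, 0, 0, -4, 0, 0, 0, -1, 0, 0, -5, 0, 0, 0, -1, 0, 0, -6, 0, 0, 0, -1, 0, 0, -6, 0, 0, 0, -1]

```text
clock: 14.25
eef_pos: [0.5281, 0.0015, 0.2177]
eef_rot: [180.0, 0.0, 164.0]
wrist_force: [-0.4, 0.5, -5.2]
width: 0.177
grasp_force: 68.2
```

```bash
python3 - <<'E'
from h import *
s=bot.sense();e=s["eef_pos"]; print(e,s["wrist_force"],s["moment"])
p,d=cams.read_camera("side")
u,v=proj("side",e-[-.01,0,.11])[0].astype(int); print(u,v)
cv2.imwrite("pics/hooked.png",cv2.resize(p[v-30:v+30,u-30:u+30],None,fx=9,fy=9,interpolation=cv2.INTER_CUBIC)[:,:,::-1])
E
```

```text
[0.52807454 0.00145539 0.21773594] [-0.44470883  0.45741746 -5.21961757] [0.00032945 0.03263432 0.01346508]
298 213
```

View pics/hooked.png

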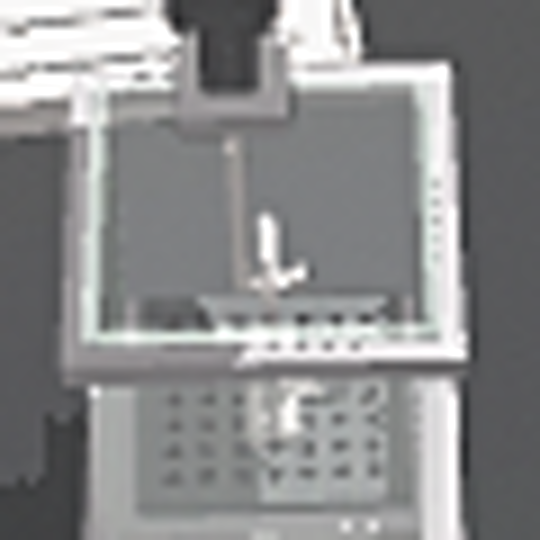

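The hook is through the strap and carries the basket's weight (about 5 N). Lifting steadily.

>>> jog_arm:
  plan: [0, 0, -2, 0, 0, 0, -1, 0, 0, -5, 0, 0, 0, -1, 0, 0, -10, 0, 0, 0, -1, 0, 0, -16, 0, 0, 0, -1, 0, 0, -22, 0, 0, 0, -1, 0, 0, -28, 0, 0, 0, -1, 0, 0, -34, 0, 0, 0, -1, 0, 0, -40, 0, 0, 0, -1, 0, 0, -46, 0, 0, 0, -1, 0, 0, -52, 0, 0, 0, -1, 0, 0, -58, 0, 0, 0, -1, 0, 0, -64, 0, 0, 0, -1, 0, 0, -68, 0, 0, 0, -1, 0, 0, -70, 0, 0, 0, -1, 0, 0, -70, 0, 0, 0, -1]

```text
clock: 15.55
eef_pos: [0.5283, 0.0014, 0.2882]
eef_rot: [180.0, 0.1, 164.0]
wrist_force: [-0.8, 0.1, -5.4]
width: 0.176
grasp_force: 68.2
```

>>> jog_arm:
  plan: [0, 0, -2, 0, 0, 0, -1, 0, 0, -5, 0, 0, 0, -1, 0, 0, -10, 0, 0, 0, -1, 0, 0, -16, 0, 0, 0, -1, 0, 0, -22, 0, 0, 0, -1, 0, 0, -28, 0, 0, 0, -1, 0, 0, -34, 0, 0, 0, -1, 0, 0, -40, 0, 0, 0, -1, 0, 0, -46, 0, 0, 0, -1, 0, 0, -52, 0, 0, 0, -1, 0, 0, -58, 0, 0, 0, -1, 0, 0, -64, 0, 0, 0, -1, 0, 0, -70, 0, 0, 0, -1, 0, 0, -75, 0, 0, 0, -1, 0, 0, -78, 0, 0, 0, -1, 0, 0, -80, 0, 0, 0, -1, 0, 0, -80, 0, 0, 0, -1]

```text
clock: 16.97
eef_pos: [0.5281, 0.0014, 0.368]
eef_rot: [180.0, 0.0, 164.0]
wrist_force: [-0.5, 0.3, -5.3]
width: 0.18
grasp_force: 68.2
```

```bash
python3 - <<'E'
from h import *
s=bot.sense();e=s["eef_pos"]; print(e,s["wrist_force"],s["moment"])
p,d=cams.read_camera("side")
W=cloud("side",d); f=W.reshape(-1,3); n=f[(np.hypot(f[:,0]-.534,f[:,1])<.06)&(f[:,2]>.15)&(f[:,2]<.22)]
for lo in np.arange(.15,.22,.005):
    q=n[(n[:,2]>lo)&(n[:,2]<lo+.005)]; print(round(lo,3),len(q),rect(q) if len(q)>3 else "")
u,v=proj("side",e-[0,0,.11])[0].astype(int); print(u,v)
cv2.imwrite("pics/up.png",cv2.resize(p[v-60:v+60,u-60:u+60],None,fx=5,fy=5,interpolation=cv2.INTER_CUBIC)[:,:,::-1])
E
```

```text
[0.52812686 0.00143428 0.36801242] [-0.49625669  0.34440519 -5.30570295] [ 0.00287101  0.0069973  -0.00091601]
0.15 0 
0.155 0 
0.16 0 
0.165 0 
0.17 27 (array([525.9, -28.4]), array([ 4.4, 55. ]), 74.6)
0.175 46 (array([526.9, -29.4]), array([ 5.7, 56.9]), 73.7)
0.18 30 (array([527. , -29.3]), array([ 4.1, 56.7]), 75.0)
0.185 50 (array([527.2, -28.9]), array([ 4.4, 56.4]), 75.8)
0.19 37 (array([527.3, -29.3]), array([ 5.5, 56.3]), 75.4)
0.195 32 (array([527.4, -29.1]), array([ 4.1, 56.1]), 76.2)
0.2 1 
0.205 324 (array([535. ,  -0.9]), array([76.1, 72.6]), 75.1)
0.21 455 (array([534.9,  -2. ]), array([74.5, 72.4]), 75.5)
0.215 52 (array([539.7,  -1.4]), array([35.9, 23.3]), 79.4)
0.22 0 
292 168
```

View pics/up.png

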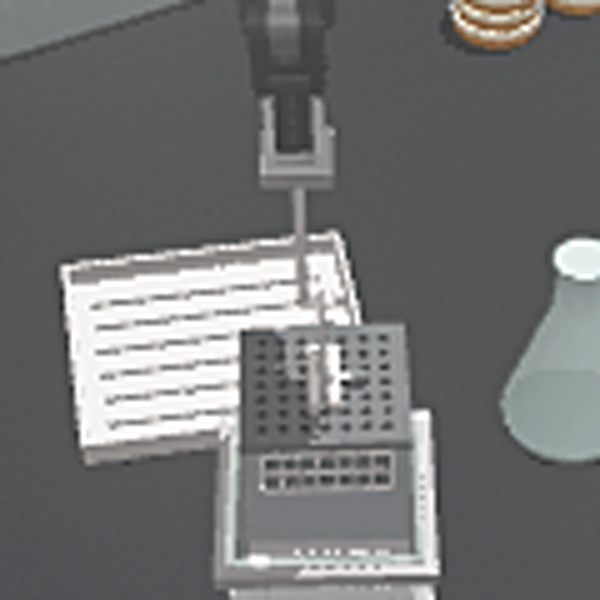

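The basket hangs level (lid flat at about 210 mm, underside about 170 mm), clear above the tank mouth. I'll carry it over the tray smoothly.

>>> jog_arm:
  plan: [0.1, 0.4, 0, 0, 0, 0, -1, 0.8, 2.7, 0, 0, 0, 0, -1, 2.4, 8.2, 0, 0, 0, 0, -1, 5.2, 17.7, 0, 0, 0, 0, -1, 9.2, 31.3, 0, 0, 0, 0, -1, 14.3, 48.6, 0, 0, 0, 0, -1, 20.3, 69.1, 0, 0, 0, 0, -1, 27, 91.9, 0, 0, 0, 0, -1, 34, 115.9, 0, 0, 0, 0, -1, 41, 139.8, 0, 0, 0, 0, -1, 47.7, 162.6, 0, 0, 0, 0, -1, 53.7, 183.1, 0, 0, 0, 0, -1, 58.8, 200.4, 0, 0, 0, 0, -1, 62.8, 214, 0, 0, 0, 0, -1, 65.6, 223.5, 0, 0, 0, 0, -1, 67.2, 229, 0, 0, 0, 0, -1, 67.9, 231.3, 0, 0, 0, 0, -1, 68, 231.7, 0, 0, 0, 0, -1, 68, 231.7, 0, 0, 0, 0, -1, 68, 231.7, 0, 0, 0, 0, -1]

```text
clock: 18.68
eef_pos: [0.5268, 0.2421, 0.3676]
eef_rot: [-180.0, 0.0, 163.9]
wrist_force: [0.5, -0.3, -6.6]
width: 0.179
grasp_force: 68.3
```

```bash
python3 - <<'E'
from h import *
s=bot.sense();e=s["eef_pos"]; print(e,s["wrist_force"],s["clock"])
for c in ("side","top"):
    W=cloud(c,cams.read_camera(c)[1]); f=W.reshape(-1,3); n=f[(np.hypot(f[:,0]-.534,f[:,1]-.24)<.06)&(f[:,2]>.15)&(f[:,2]<.22)]
    l=n[(n[:,2]>.2)&(n[:,2]<.216)]; print(c,rect(l),n[:,2].min())
    A=np.c_[l[:,:2],np.ones(len(l))]; print(np.linalg.lstsq(A,l[:,2],rcond=None)[0])
E
```

```text
[0.52682983 0.24205826 0.36756888] [ 0.54846253 -0.25134218 -6.55658799] 18.6833
side (array([532.7, 238.6]), array([78.3, 73.3]), 75.2) 0.17124259437624945
[-0.00228951 -0.03719219  0.22010512]
top (array([532.6, 237.8]), array([73.6, 74.3]), 74.8) 0.17051912068628394
[-0.00193578 -0.04935201  0.22291045]
```

>>> jog_arm:
  plan: [0, 0, 1, 0, 0, 0, -1, 0, 0, 4, 0, 0, 0, -1, 0, 0, 9, 0, 0, 0, -1, 0, 0, 16, 0, 0, 0, -1, 0, 0, 24, 0, 0, 0, -1, 0, 0, 33, 0, 0, 0, -1, 0, 0, 42, 0, 0, 0, -1, 0, 0, 51, 0, 0, 0, -1, 0, 0, 60, 0, 0, 0, -1, 0, 0, 69, 0, 0, 0, -1, 0, 0, 78, 0, 0, 0, -1, 0, 0, 87, 0, 0, 0, -1, 0, 0, 96, 0, 0, 0, -1, 0, 0, 105, 0, 0, 0, -1, 0, 0, 114, 0, 0, 0, -1, 0, 0, 123, 0, 0, 0, -1, 0, 0, 131, 0, 0, 0, -1, 0, 0, 137, 0, 0, 0, -1, 0, 0, 140, 0, 0, 0, -1, 0, 0, 140, 0, 0, 0, -1]

```text
clock: 20.45
eef_pos: [0.5262, 0.2428, 0.2265]
eef_rot: [-180.0, -0.1, 164.0]
wrist_force: [-0.4, -0.1, -5.6]
width: 0.172
grasp_force: 68.3
```

>>> jog_arm:
  plan: [0, 0, 2, 0, 0, 0, -1, 0, 0, 5, 0, 0, 0, -1, 0, 0, 8, 0, 0, 0, -1, 0, 0, 11, 0, 0, 0, -1, 0, 0, 14, 0, 0, 0, -1, 0, 0, 17, 0, 0, 0, -1, 0, 0, 20, 0, 0, 0, -1, 0, 0, 22, 0, 0, 0, -1, 0, 0, 23, 0, 0, 0, -1, 0, 0, 24, 0, 0, 0, -1, 0, 0, 24, 0, 0, 0, -1]

```text
clock: 21.37
eef_pos: [0.5266, 0.2429, 0.2034]
eef_rot: [-180.0, -0.0, 164.0]
wrist_force: [-0.3, -0.3, -5.6]
width: 0.178
grasp_force: 68.3
```

>>> jog_arm:
  plan: [0, 0, 0.5, 0, 0, 0, -1, 0, 0, 1, 0, 0, 0, -1, 0, 0, 1.5, 0, 0, 0, -1, 0, 0, 2, 0, 0, 0, -1, 0, 0, 2.5, 0, 0, 0, -1, 0, 0, 3, 0, 0, 0, -1, 0, 0, 3.5, 0, 0, 0, -1, 0, 0, 4, 0, 0, 0, -1, 0, 0, 4, 0, 0, 0, -1]

```text
clock: 22.12
eef_pos: [0.5265, 0.2429, 0.1994]
eef_rot: [-180.0, -0.0, 164.0]
wrist_force: [0.1, 0.9, -5.5]
width: 0.175
grasp_force: 68.3
```

>>> jog_arm:
  plan: [0, 0, 0.4, 0, 0, 0, -1, 0, 0, 0.8, 0, 0, 0, -1, 0, 0, 1.2, 0, 0, 0, -1, 0, 0, 1.6, 0, 0, 0, -1, 0, 0, 2, 0, 0, 0, -1, 0, 0, 2.4, 0, 0, 0, -1, 0, 0, 2.8, 0, 0, 0, -1, 0, 0, 3.2, 0, 0, 0, -1, 0, 0, 3.2, 0, 0, 0, -1]

```text
clock: 22.87
eef_pos: [0.5271, 0.2432, 0.1969]
eef_rot: [179.9, 0.1, 164.0]
wrist_force: [0.6, 0.5, -1.8]
width: 0.175
grasp_force: 68.9
```

>>> jog_arm:
  plan: [0, 0, 0.4, 0, 0, 0, -1, 0, 0, 0.8, 0, 0, 0, -1, 0, 0, 1.2, 0, 0, 0, -1, 0, 0, 1.6, 0, 0, 0, -1, 0, 0, 2, 0, 0, 0, -1, 0, 0, 2, 0, 0, 0, -1]

```text
clock: 23.37
eef_pos: [0.5266, 0.2429, 0.1942]
eef_rot: [-180.0, -0.0, 164.0]
wrist_force: [1.2, -0.3, 0.3]
width: 0.179
grasp_force: 68.9
```

Set down (force is back to zero). I'll lower the hook 3 mm further to centre it in the hole, then back out.

>>> jog_arm:
  plan: [0, 0, 1, 0, 0, 0, -1, 0, 0, 2, 0, 0, 0, -1, 0, 0, 2.8, 0, 0, 0, -1, 0, 0, 2.8, 0, 0, 0, -1, 1, 0, 2.8, 0, 0, 0, -1, 2, 0, 2.8, 0, 0, 0, -1, 3.5, 0, 2.8, 0, 0, 0, -1, 5, 0, 2.8, 0, 0, 0, -1, 6, 0, 2.8, 0, 0, 0, -1, 6, 0, 2.8, 0, 0, 0, -1]

```text
clock: 24.2
eef_pos: [0.5206, 0.2447, 0.1916]
eef_rot: [180.0, 0.0, 164.0]
wrist_force: [0.3, 0.6, -0.9]
width: 0.177
grasp_force: 68.9
```

>>> jog_arm:
  plan: [1, 0, 0, 0, 0, 0, -1, 2.5, 0, 0, 0, 0, 0, -1, 4, 0, 0, 0, 0, 0, -1, 6, 0, 0, 0, 0, 0, -1, 8, 0, 0, 0, 0, 0, -1, 10, 0, 0, 0, 0, 0, -1, 12, 0, 0, 0, 0, 0, -1, 14, 0, 0, 0, 0, 0, -1, 15, 0, 0, 0, 0, 0, -1, 15, 0, 0, 0, 0, 0, -1]

```text
clock: 25.03
eef_pos: [0.5062, 0.2488, 0.1916]
eef_rot: [180.0, -0.0, 164.0]
wrist_force: [-0.3, -0.1, -1.1]
width: 0.175
grasp_force: 68.9
```

```bash
python3 - <<'E'
from h import *
s=bot.sense();e=s["eef_pos"]; print(e,s["wrist_force"],s["clock"])
p,d=cams.read_camera("side")
W=cloud("side",d); f=W.reshape(-1,3); l=f[(np.hypot(f[:,0]-.534,f[:,1]-.24)<.06)&(f[:,2]>.033)&(f[:,2]<.05)]; print(rect(l))
A=np.c_[l[:,:2],np.ones(len(l))]; print(np.linalg.lstsq(A,l[:,2],rcond=None)[0],l[:,2].mean())
u,v=proj("side",e-[0,0,.11])[0].astype(int)
cv2.imwrite("pics/out.png",cv2.resize(p[v-40:v+40,u-40:u+40],None,fx=7,fy=7,interpolation=cv2.INTER_CUBIC)[:,:,::-1])
E
```

```text
[0.50619747 0.24882965 0.19155611] [-0.30580478 -0.08747957 -1.13969824] 25.0333
(array([532.4, 239.7]), array([77. , 74.2]), 75.5)
[0.00674558 0.00719484 0.03496271] 0.040244744122091204
```

View pics/out.png

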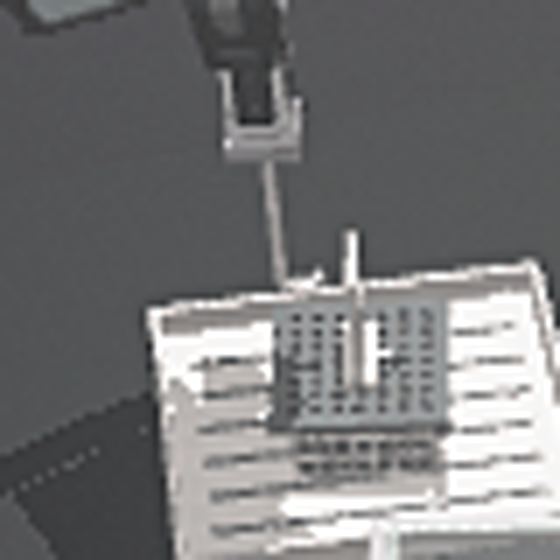

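The hook is free (lip at crop (320,275), strap at (350,260)) and the basket stands level on the tray. I'll lift and return to the stand.

>>> jog_arm:
  plan: [0, 0, -2, 0, 0, 0, -1, 0, 0, -8, 0, 0, 0, -1, 0, 0, -18, 0, 0, 0, -1, 0, 0, -30, 0, 0, 0, -1, 0, 0, -44, 0, 0, 0, -1, 0, 0, -58, 0, 0, 0, -1, 0, 0, -70, 0, 0, 0, -1, 0, 0, -79, 0, 0, 0, -1, 0, 0, -83, 0, 0, 0, -1, 0, 0, -83, 0, 0, 0, -1]

```text
clock: 25.92
eef_pos: [0.5071, 0.2489, 0.2762]
eef_rot: [179.9, 0.1, 164.0]
wrist_force: [0.6, 1.3, -0.9]
width: 0.177
grasp_force: 68.9
```

>>> jog_arm:
  plan: [-1.4, -4.8, 0, 0, 0, 0, -1, -5.5, -19.2, 0, 0, 0, -0.005, -1, -12.4, -43.3, 0, 0, 0, -0.01, -1, -22, -76.9, 0, 0, 0, -0.02, -1, -31.7, -110.5, 0, 0, 0, -0.03, -1, -41.3, -144.2, 0, 0, 0, -0.04, -1, -51, -177.8, 0, 0, 0, -0.05, -1, -60.6, -211.5, 0, 0, 0, -0.06, -1, -70.3, -245.1, 0, 0, 0, -0.07, -1, -79.9, -278.8, 0, 0, 0, -0.08, -1, -89.5, -312.4, 0, 0, 0, -0.09, -1, -99.2, -346, 0, 0, 0, -0.1, -1, -108.8, -379.7, 0, 0, 0, -0.105, -1, -118.5, -413.3, 0, 0, 0, -0.11, -1, -126.7, -442.2, 0, 0, 0, -0.115, -1, -133.6, -466.2, 0, 0, 0, -0.115, -1, -138.6, -483.5, 0, 0, 0, -0.115, -1, -141.6, -494.1, 0, 0, 0, -0.115, -1, -143.1, -499.3, 0, 0, 0, -0.115, -1, -143.1, -499.3, 0, 0, 0, -0.115, -1]

```text
clock: 27.58
eef_pos: [0.5056, -0.2712, 0.2737]
eef_rot: [180.0, -0.1, 170.5]
wrist_force: [-0.2, -0.6, -1.1]
width: 0.175
grasp_force: 68.9
```

>>> jog_arm:
  plan: [0, 0, 0, 0, 0, 0, -1, 0, 0, 0, 0, 0, 0, -1, 0, 0, 0, 0, 0, 0, -1]

```text
clock: 27.83
eef_pos: [0.5063, -0.2696, 0.2746]
eef_rot: [180.0, 0.0, 170.6]
wrist_force: [-0.2, -0.6, -0.2]
width: 0.178
grasp_force: 68.9
```

```bash
python3 - <<'E'
from h import *
e=bot.sense()["eef_pos"]; print(e,bot.sense()["eef_rot"],bot.sense()["wrist_force"],bot.sense()["clock"])
f=cloud("side",cams.read_camera("side")[1]).reshape(-1,3)
q=f[(np.hypot(f[:,0]-e[0],f[:,1]-e[1])<.03)&(f[:,2]>.11)&(f[:,2]<.24)]
for lo in np.arange(.155,.22,.01):
    s=q[(q[:,2]>lo)&(q[:,2]<lo+.01)]; print(round(lo,3),len(s),(s.mean(0)-e).round(4) if len(s) else "",(np.ptp(s,0)).round(3) if len(s) else "")
E
```

```text
[ 0.50629886 -0.26955505  0.27461986] [1.79988668e+02 5.16247718e-03 1.70637462e+02] [-0.21307883 -0.61122585 -0.20421312] 27.8333
0.155 3 [ 0.0053 -0.002  -0.1105] [0.013 0.004 0.001]
0.165 31 [ 0.0078 -0.0027 -0.1058] [0.019 0.007 0.008]
0.175 7 [-0.0013 -0.0022 -0.0943] [0.004 0.002 0.008]
0.185 8 [-0.0014 -0.002  -0.0851] [0.004 0.002 0.008]
0.195 9 [-0.0014 -0.002  -0.0745] [0.003 0.003 0.01 ]
0.205 8 [-0.0015 -0.0019 -0.0644] [0.003 0.004 0.008]
0.215 0
```

>>> jog_arm:
  plan: [0, -0.3, 2, 0, 0, 0, -1, 0, -0.8, 8, 0, 0, 0, -1, 0, -0.8, 18, 0, 0, 0, -1, 0, -0.8, 30, 0, 0, 0, -1, 0, -0.8, 42, 0, 0, 0, -1, 0, -0.8, 52, 0, 0, 0, -1, 0, -0.8, 60, 0, 0, 0, -1, 0, -0.8, 66, 0, 0, 0, -1, 0, -0.8, 69, 0, 0, 0, -1, 0, -0.8, 72, 0, 0, 0, -1, 0, -0.8, 75, 0, 0, 0, -1, 0, -0.8, 78, 0, 0, 0, -1, 0, -0.8, 81, 0, 0, 0, -1, 0, -0.8, 84, 0, 0, 0, -1, 0, -0.8, 84, 0, 0, 0, -1]

```text
clock: 29.13
eef_pos: [0.5057, -0.2713, 0.1899]
eef_rot: [180.0, -0.0, 170.6]
wrist_force: [-0.1, -0.1, -1.4]
width: 0.175
grasp_force: 68.9
```

>>> jog_arm:
  plan: [0, 0, 2, 0, 0, 0, -1, 0, 0, 5, 0, 0, 0, -1, 0, 0, 10, 0, 0, 0, -1, 0, 0, 16, 0, 0, 0, -1, 0, 0, 22, 0, 0, 0, -1, 0, 0, 28, 0, 0, 0, -1, 0, 0, 34, 0, 0, 0, -1, 0, 0, 40, 0, 0, 0, -1, 0, 0, 46, 0, 0, 0, -1, 0, 0, 51, 0, 0, 0, -1, 0, 0, 55, 0, 0, 0, -1, 0, 0, 58, 0, 0, 0, -1, 0, 0, 60, 0, 0, 0, -1, 0, 0, 60, 0, 0, 0, -1]

```text
clock: 30.3
eef_pos: [0.5058, -0.2713, 0.1301]
eef_rot: [180.0, -0.0, 170.6]
wrist_force: [-0.9, -0.2, -1.3]
width: 0.179
grasp_force: 68.9
```

>>> jog_arm:
  plan: [0, 0, 0.5, 0, 0, 0, -1, 0, 0, 1, 0, 0, 0, -1, 0, 0, 1.5, 0, 0, 0, -1, 0, 0, 2, 0, 0, 0, -1, 0, 0, 2.5, 0, 0, 0, -1, 0, 0, 3, 0, 0, 0, -1, 0, 0, 3.5, 0, 0, 0, -1, 0, 0, 4, 0, 0, 0, -1, 0, 0, 4, 0, 0, 0, -1]

```text
clock: 31.05
eef_pos: [0.5059, -0.2714, 0.1264]
eef_rot: [180.0, -0.0, 170.6]
wrist_force: [-0.4, -0.2, -0.4]
width: 0.175
grasp_force: 68.9
```

>>> jog_arm:
  plan: [0, 0, 0.4, 0, 0, 0, -1, 0, 0, 0.8, 0, 0, 0, -1, 0, 0, 1.2, 0, 0, 0, -1, 0, 0, 1.6, 0, 0, 0, -1, 0, 0, 2, 0, 0, 0, -1, 0, 0, 2, 0, 0, 0, -1]

```text
clock: 31.55
eef_pos: [0.5059, -0.2714, 0.1244]
eef_rot: [180.0, -0.0, 170.6]
wrist_force: [0.2, -0.4, -0.6]
width: 0.18
grasp_force: 68.9
```

>>> jog_arm:
  plan: [0, 0, 0.4, 0, 0, 0, -1, 0, 0, 0.8, 0, 0, 0, -1, 0, 0, 0.8, 0, 0, 0, -1]

```text
clock: 31.8
eef_pos: [0.506, -0.2715, 0.124]
eef_rot: [-180.0, 0.0, 170.6]
wrist_force: [-0.5, 0.3, 1.1]
width: 0.178
grasp_force: 69.4
```

The collar rests on the arm. Releasing.

>>> jog_arm:
  plan: [0, 0, 0.3, 0, 0, 0, -0.7, 0, 0, 0.3, 0, 0, 0, -0.6, 0, 0, 0.3, 0, 0, 0, -0.4, 0, 0, 0.3, 0, 0, 0, -0.2, 0, 0, 0.3, 0, 0, 0, 0, 0, 0, 0.3, 0, 0, 0, 0.2, 0, 0, 0.3, 0, 0, 0, 0.2, 0, 0, 0.3, 0, 0, 0, 0.2, 0, 0, 0.3, 0, 0, 0, 0.2]
  force: 20

```text
clock: 32.55
eef_pos: [0.5059, -0.2715, 0.1234]
eef_rot: [180.0, -0.0, 170.6]
wrist_force: [0.4, 0.7, -0.2]
width: 0.599
grasp_force: 0.0
```

>>> jog_arm:
  plan: [0, 0, -2, 0, 0, 0, 0.2, 0, 0, -7, 0, 0, 0, 0.2, 0, 0, -15, 0, 0, 0, 0.2, 0, 0, -27, 0, 0, 0, 0.2, 0, 0, -42, 0, 0, 0, 0.2, 0, 0, -60, 0, 0, 0, 0.2, 0, 0, -80, 0, 0, 0, 0.2, 0, 0, -100, 0, 0, 0, 0.2, 0, 0, -120, 0, 0, 0, 0.2, 0, 0, -135, 0, 0, 0, 0.2, 0, 0, -146, 0, 0, 0, 0.2, 0, 0, -150, 0, 0, 0, 0.2, 0, 0, -150, 0, 0, 0, 0.2, 0, 0, -150, 0, 0, 0, 0.2]

```text
clock: 33.72
eef_pos: [0.5057, -0.2713, 0.273]
eef_rot: [180.0, -0.0, 170.6]
wrist_force: [-0.2, 0.3, -0.0]
width: 0.6
grasp_force: 0.0
```

```bash
python3 - <<'E'
from h import *
s=bot.sense(); print(s["eef_pos"],s["width"],s["wrist_force"],s["clock"])
p,d=cams.read_camera("side"); cv2.imwrite("pics/end.png",p[:,:,::-1])
f=cloud("side",d).reshape(-1,3)
h=f[(np.hypot(f[:,0]-.506,f[:,1]+.27)<.03)&(f[:,2]>.1)&(f[:,2]<.16)]; t=h[h[:,2]>.141]
print(h[:,2].max(),t.mean(0),rect(t))
for lo in (.1,.11,.12,.13): print(h[(h[:,2]>lo)&(h[:,2]<lo+.01)].mean(0).round(4))
E
```

```text
[ 0.50572889 -0.27131973  0.27304176] 0.6002949401790921 [-0.24341053  0.267433   -0.02853799] 33.7167
0.1472477135635777 [ 0.5053883  -0.2731267   0.14515964] (array([ 505.4, -272.4]), array([16.4, 15.7]), 82.0)
[ 0.5025 -0.2781  0.105 ]
[ 0.5032 -0.2777  0.1148]
[ 0.5038 -0.2786  0.1256]
[ 0.5031 -0.2785  0.1352]
```

View pics/end.png

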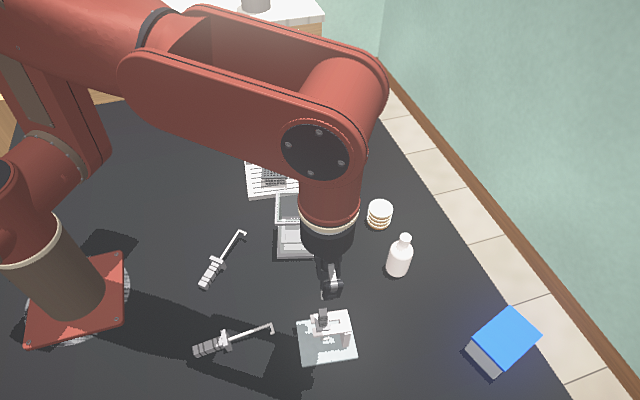

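The rod hangs upright in its stand at (325,320), with its top at 147 mm. The basket is on the tray at (268,180), the bystanders are where they were, and the gripper is clear. Handing in.

```bash
python3 -c "
from plant import bot
print(bot.hand_in())"
```

```text
the job is handed in; nothing more can be done
None
```

The job is handed in at about 34 s of the 67 s allowed, with no verdict returned: the basket was lifted out by its strap and stands upright on the draining tray, the hook rod hangs back in its stand, and the dishes and glassware were not touched.

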